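Open the push-to-open utensil drawer and put the wooden scoop away

TASK

Put the wooden scoop away in the handleless drawer of the low cherry riser. Press the drawer front level and gently until its touch latch has let go, take your hand straight back so the drawer springs out by itself, then draw it fully open and lay the scoop flat on its floor, set down rather than dropped. Leave the drawer open, never strain it, and do not disturb the other tea things.

Things in the scene. Friction and masses are not known exactly. Their poses are not given: they have to be found in the camera images.
- riser: Low dark cherry box fixed to the table, 260 deep (x) x 280 wide (y) x 88 high. Origin: centre of the underside; x points away from the robot into the box, front edge at own x = -130. Open in front; it holds one full-width drawer without a handle, on a touch latch. A cup, a dish and a jar stand on top, over 75 behind the front edge.
- drawer_front (a point): Centre of the drawer's front face; moves with it; axes as the riser's. The front is a cherry board 20 thick, 252 wide (y), 62 high, from 10 to 72 above the table (this point at 41). Closed, it is 18 proud of the riser's front edge and shows from above as a strip. Pressed along riser +x it gives at 3 to 5 N, then comes up against a firm rubber buffer (8 N per mm).
- drawer (a joint): Drawer travel in m along riser -x. 0 closed and latched, negative pressed in. The buffer is met 2 to 13 mm in; how far varies, unseen. Against it the latch lets go at 7 to 10 N (press slowly to 10 to 12; over 16 strains it). As the hand goes a damped ejector drives the drawer at under 90 mm/s to 0.060, where it rests, then sliding at 1 to 4 N. 0.165 = fully open, hard stop (25 N at most).
- drawer_in (a point): Point on the drawer's inner floor, 20 above the table, 80 behind the inside of the front, midway across; axes as the riser's; moves with the drawer. Inside: 220 wide (y), 192 long (x), walls up to 60 above the table. Fully open, the 163 next to the front are clear of the riser's top. Sprung out (0.060), the gap from the front's inner side to the riser is 58: room for closed fingers to hook it.
- scoop: Wooden scoop lying flat in the lowest white tray near a steel spoon (which lies nearer the riser varies). 155 long: handle a bar 112 long, 14 wide, 10 high, own x = -82 to +30; round bowl 46 across, 18 high, centred at own x = +50. Origin: underside, z up. Grip the handle across own y near own x = +5 (balance point).
- stand: Dark cherry board 14 thick carrying three stepped white melamine trays (rims 16 high), fixed to the table. Origin: board underside, below the middle of the lowest tray; the trays step up along own +y. Lowest tray 240 (x) x 250 (y), floor 19 above the table; middle tray floor 79, own y = +127 to +257; top tray floor 119, to +351.
- spoon: Steel spoon 145 long, 8 mm round handle, in the lowest tray. Origin: underside. Leave alone.
- caddy: Round steel tea caddy with lid, 62 across, 64 high, in the lowest tray next to the middle tier. Origin: underside centre. Leave alone.
- bowl: Shallow yellow-glazed bowl, 106 across, 38 high, in the middle tray. Leave alone.
- whisk: Bamboo whisk standing on its ceramic rest, together 119 high, 58 across, in the top tray. Leave alone.
- cup: White tea cup, 64 across, 60 high, on the riser. Leave alone.
- dish: Small white dish, 80 across, 18 high, on the riser. Leave alone.
- jar: Amber glass jar with wooden lid, 68 across, 95 high, on the riser. Leave alone.
There are look-alikes about, which are no part of the job. What is meant by the scoop is not orange or red, and is the larger of those in its own colour.

How it is judged:
By the outcome, as a careful person would: the job done as asked, in the order asked, and still so for the second after the job is handed in, with the robot touching nothing.
It also fails if it takes over 67 s, if anything falls off the work surface, if the arm or the gripper's body presses on something with over 40 N, if the wrist force passes 120 N, or if a joint passes its speed limit or range.

ROBOT

A 6-joint arm with a two-finger parallel gripper is mounted at the origin on the work surface. World frame = base frame: x ahead of the robot, y to its left, z up, the work surface at z = 0. Lengths are in m, angles in degrees, forces in N, time in s.
With the tool pointing down it reaches from about 0.3 to 0.875 m from the base axis. Payload 6.4 kg.
Tool frame: the origin (TCP) lies at the very end of the fingers, on their centre line; the grasp point (between the pads) lies 19 mm behind it; z points along the fingers, y is the line along which they close (so a half turn about z gives the same grasp; the last joint's range is limited). The gripper opens to 88 mm and grips with 3 to 60 N. Pads are 18 mm wide; open, the fingers measure 123 mm over their backs; the gripper's body (75 mm by 187 mm) begins 45 mm behind the grasp point.
Start: joints at [-85.044, 10.359, 92.074, -0, 77.567, -11.82], TCP at [0.166, -0.551, 0.239] pointing down, gripper open.
Joint ranges: [-171.53, 171.53], [-51.25, 118.39], [17.06, 147.69], [-65.23, 245.23], [0, 150.52], [-178.68, 178.68]. Speed limits (degrees/s): [147.25, 147.25, 172.46, 180, 180, 180].

INTERFACE

Orientations are given as a 3x3 rotation matrix whose columns are the frame's x, y, z axes.
In Python, from workcell import bot gives the robot as it stands. The module is installed in compiled form; this text tells all that it offers.
- The arm moves only by the tool step_arm, never from a script. Its argument "steps" is a list of rows, each a list of 7 numbers: the shift along the tool's x, y, z normalised to -1 to 1, where 1 is 500 mm, then the turn, a rotation vector about the tool's x, y, z normalised to -1 to 1, where 1 is 6 degrees, then the finger opening in mm, from 0 to 88.1. In form: [[tx, ty, tz, wx, wy, wz, jaw], ...]. A call has 1 to 20 rows; each row shifts and turns the commanded pose from where the row before left it, along the tool's axes as they then stand; what a row does not reach is not made up. A row lasts 1/8 s, in which the tool goes at most 62.5 mm and 10.7 degrees, less where a joint would pass 70% of its speed; a pose out of reach is approached as far as the arm can. A call with a number of a shift or a turn outside -1 to 1 is refused whole. A call with a gripper value outside its range is refused whole. The fingers move at their own pace and stop on an object; "squeeze" is the grip in N (left out, the last holds). Time passes only in rows, so rows that do not move let the fingers close. It gives the time, the measured TCP pose, the force, the opening and the grip force at its end, in the units of the state.
- bot.get_state(): the state, without advancing time (a new reading comes with each control period).
- bot.camera(name): name is "side" or "top" or "wrist"; returns (picture, depth): 400x640x3 uint8, red, green, blue; 400x640 float32, m along the optical axis (not along the pixel's ray), 0 where there is no reading.
- bot.camera_info(name): a dict with "fx", "fy", "cx", "cy" (pixels), "R" (3x3) and "t" (3): a world point X has camera coordinates R X + t; the wrist camera has in their place "tool_from_camera" (4x4, takes a point from camera to tool coordinates, whose origin is the TCP and whose axes are the flange's). Camera axes: x right, y down, z forward; pixel columns grow to the right and rows downward; lengths in m; the calibration is good to about 2 mm. A picture is of the moment at which its call begins: read the wrist's pose just before it. camera_info takes no time and is no camera call.
- bot.hand_in(): hands the job in; it is judged then, once.
The state is a dict: "time_s": time; "q": joint angles; "dq": joint speeds; "joint_torque": joint torques, N m; "tool_pos": TCP position; "ee_rot": TCP orientation; "force": force on the tool from outside, world axes, zero at the start; "torque": the same for the moment, N m; "width": finger opening in m; "gripper_force": force on a finger pad.
Only numpy, scipy, OpenCV 4.12 (cv2) and the standard library are available. Lean on these libraries where they do the work, as an engineer would, in place of code of your own. Each camera call takes 0.05 s, during which the arm holds its last target. There are 200 camera calls.

## Working session

There is one attempt and no reset: what is moved stays moved. The work goes in short steps, Python scripts to look and compute and a tool call to move; the robot and the scene stay as the last step left them, time stands still between calls to the robot, and variables do not carry over. Pictures are saved under pics/ and viewed, at most 10 in all, crops included, and the job is handed in when it is done.

Besides the shell and the picture viewer there is one more tool, called after "Emit:" as name(argument=value, ...) on one line, values as JSON. step_arm: Moves the arm, as the interface text tells. Its arguments: {"type":"object","properties":{"steps":{"type":"array","items":{"type":"array","items":{"type":"number"}}},"squeeze":{"type":"number"}},"required":["steps"]}

```bash
mkdir -p pics; cat > h.py <<'E'
import numpy as np, cv2
from workcell import bot
def snap(n):
    s=bot.get_state(); p,d=bot.camera(n); i=bot.camera_info(n)
    K=np.array([[i['fx'],0,i['cx']],[0,i['fy'],i['cy']],[0,0,1]])
    if n=='wrist':
        T=np.eye(4);T[:3,:3]=s['ee_rot'];T[:3,3]=s['tool_pos'];W=T@np.array(i['tool_from_camera'])
    else:
        W=np.eye(4);R=np.array(i['R']);W[:3,:3]=R.T;W[:3,3]=-R.T@np.array(i['t'])
    return p,d,K,W
def cloud(d,K,W):
    v,u=np.indices(d.shape); r=np.stack([(u-K[0,2])/K[0,0],(v-K[1,2])/K[1,1],np.ones_like(d)],-1)*d[...,None]
    X=r@W[:3,:3].T+W[:3,3]; X[d==0]=np.nan; return X
def onplane(u,v,K,W,z):
    r=W[:3,:3]@np.array([(u-K[0,2])/K[0,0],(v-K[1,2])/K[1,1],1]); o=W[:3,3]; return o+r*(z-o[2])/r[2]
def save(n,p): cv2.imwrite('pics/'+n,p[...,::-1])
E
python3 - <<'E'
from h import *
for n in('top','side'):
    p,d,K,W=snap(n); save(n+'.png',p); np.savez(n,p=p,d=d,K=K,W=W); print(n,W.round(3),K[0,0],d.max())
E
```

```text
top [[ 0.008 -0.994  0.11   0.331]
 [-1.    -0.009 -0.007  0.208]
 [ 0.008 -0.11  -0.994  1.4  ]
 [ 0.     0.     0.     1.   ]] 447.8560005697591 2.3035543
side [[-0.989 -0.082  0.123  0.3  ]
 [-0.147  0.467 -0.872  1.385]
 [ 0.014 -0.88  -0.474  0.742]
 [ 0.     0.     0.     1.   ]] 404.4324824142083 3.9343476
```

View pics/top.png

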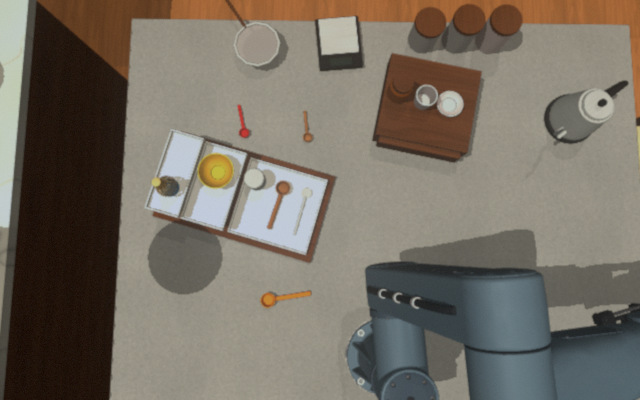

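View pics/side.png

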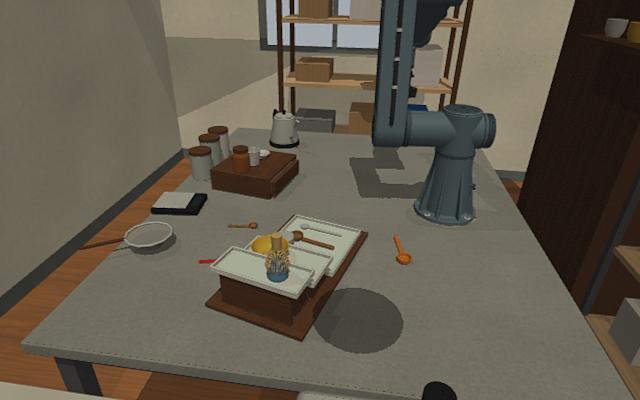

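The top view shows the scoop in the lowest tray, with its bowl at (283,187) and handle end at (270,228). The spoon is nearer the riser at (301,210). The riser top is at about (430,105), with the drawer strip along its lower edge at (420,150). The side view agrees.

```bash
python3 - <<'E'
from h import *
f=np.load('top.npz');p,d,K,W=f['p'],f['d'],f['K'],f['W']
X=cloud(d,K,W)
print('table z',np.nanmedian(X[180:260,360:400,2]),'top z',np.nanmedian(X[115:130,400:450,2]))
u,v=np.meshgrid(np.arange(640),np.arange(400))
box=(u>360)&(u<495)&(v>45)&(v<170)
def rect(m,z,name):
    m=m.astype(np.uint8); n,l,st,_=cv2.connectedComponentsWithStats(m); k=1+np.argmax(st[1:,4]); 
    c=max(cv2.findContours((l==k).astype(np.uint8),0,1)[0],key=cv2.contourArea).reshape(-1,2)
    P=np.array([onplane(a,b,K,W,z)[:2] for a,b in c],np.float32)
    (cx,cy),s,a=cv2.minAreaRect(P); print(name,(round(cx,4),round(cy,4)),np.round(s,4),round(a,2), cv2.boxPoints(cv2.minAreaRect(P)).round(3).tolist()); return P
rect(box&(X[...,2]>.08),.088,'riser top')
rect(box&(abs(X[...,2]-.072)<.006),.072,'strip')
hsv=cv2.cvtColor(p,cv2.COLOR_RGB2HSV)
b2=(u>258)&(u<322)&(v>165)&(v<245)
m=b2&(hsv[...,1]>90)&(u<294)&(v>176)&(v<232)
P=rect(m,.027,'scoop')
sp=b2&(u>288)&(hsv[...,1]<200)&(v>182)&(v<236)
for uu,vv,z in((283,187,.037),(270,228,.029),(306,190,.025),(296,233,.025)): print(uu,vv,onplane(uu,vv,K,W,z).round(3),X[vv,uu].round(3))
# stand: white lowest tray rim
m=(hsv[...,1]<60)&(hsv[...,2]>150)&(u>225)&(u<335)&(v>145)&(v<262)
rect(m,.03,'tray')
E
```

```text
table z 0.0014656121016447532 top z 0.08958940883006727
riser top (0.7614, -0.1338) [0.2804 0.264 ] 78.61 [[0.6039999723434448, -0.24500000476837158], [0.8629999756813049, -0.296999990940094], [0.9179999828338623, -0.02199999988079071], [0.6600000262260437, 0.029999999329447746]]
strip (0.6264, -0.1114) [0.261  0.0227] 78.58 [[0.5889999866485596, -0.2370000034570694], [0.6119999885559082, -0.24199999868869781], [0.6629999876022339, 0.014000000432133675], [0.640999972820282, 0.01899999938905239]]
scoop (0.4558, 0.3308) [0.0389 0.1486] 65.09 [[0.3799999952316284, 0.3440000116825104], [0.5149999856948853, 0.28200000524520874], [0.531000018119812, 0.31700000166893005], [0.3970000147819519, 0.3799999952316284]]
283 187 [0.506 0.306 0.037] [0.507 0.307 0.026]
270 228 [0.38  0.344 0.029] [0.38  0.345 0.025]
306 190 [0.498 0.236 0.025] [0.499 0.236 0.023]
296 233 [0.366 0.265 0.025] [nan nan nan]
tray (0.4502, 0.3229) [0.2489 0.2397] 74.02 [[0.3009999990463257, 0.23600000143051147], [0.531000018119812, 0.17000000178813934], [0.6000000238418579, 0.4099999964237213], [0.36899998784065247, 0.47600001096725464]]
```

```bash
cat >> h.py <<'E'
from scipy.spatial.transform import Rotation as Ro
A=np.radians(-11.4); XH=np.array([np.cos(A),np.sin(A),0]); YH=np.array([-np.sin(A),np.cos(A),0]); ZH=np.array([0,0,1.])
RC=np.array([.632,-.1085,0])+.130*XH   # riser origin
def riser(x,y,z): return RC+x*XH+y*YH+z*ZH
def down(ang,tilt=0,ax=None):  # tool x at world angle ang, pointing down, then tilt (deg) about world ax
    a=np.radians(ang); x=np.array([np.cos(a),np.sin(a),0]); z=-ZH; R=np.c_[x,np.cross(z,x),z]
    return Ro.from_rotvec(np.radians(tilt)*np.array(ax)).as_matrix()@R if tilt else R
def plan(p,R):
    s=bot.get_state(); R0=np.array(s['ee_rot']); w=np.degrees(Ro.from_matrix(R0.T@R).as_rotvec())
    d=np.array(p)-s['tool_pos']
    print('t',round(s['time_s'],2),'pos',np.round(s['tool_pos'],4),'q',np.round(s['q'],1),'F',np.round(s['force'],2))
    print(' rot units/6deg',(w/6).round(3),'shift units(after rot)',(R.T@d/.5).round(4),'before rot',(R0.T@d/.5).round(4))
E
python3 - <<'E'
from h import *
print(np.round(bot.get_state()['ee_rot'],3))
P=riser(-.148-.06,0,.041)
print(P)
for a in(-11.4,168.6): plan(P+[0,0,.15],down(a,30,-YH)); plan(P+[0,0,.15],down(a))
print(down(-11.4,30,-YH))
E
```

```text
[[ 0.957  0.289 -0.   ]
 [ 0.289 -0.957  0.002]
 [ 0.    -0.001 -1.   ]]
[ 0.55553885 -0.09308273  0.041     ]
t 0.1 pos [ 0.166  -0.5501  0.2379] q [-85.   10.4  92.1  -0.   77.6 -11.8] F [ 0.65 -0.11  0.39]
 rot units/6deg [-1.244  4.899  4.584] shift units(after rot) [ 0.4581 -1.0499  0.3728] before rot [ 1.0098 -0.65    0.0951]
t 0.1 pos [ 0.166  -0.5501  0.2379] q [-85.   10.4  92.1  -0.   77.6 -11.8] F [ 0.65 -0.11  0.39]
 rot units/6deg [-1.500e-02  1.000e-03  4.696e+00] shift units(after rot) [ 0.5831 -1.0499  0.0938] before rot [ 1.0098 -0.65    0.0951]
t 0.1 pos [ 0.166  -0.5501  0.2379] q [-85.   10.4  92.1  -0.   77.6 -11.8] F [ 0.65 -0.11  0.39]
 rot units/6deg [ -6.579  -1.67  -24.55 ] shift units(after rot) [-0.4581  1.0499  0.3728] before rot [ 1.0098 -0.65    0.0951]
t 0.1 pos [ 0.166  -0.5501  0.2379] q [-85.   10.4  92.1  -0.   77.6 -11.8] F [ 0.65 -0.11  0.39]
 rot units/6deg [-1.0000e-03 -2.0000e-02 -2.5304e+01] shift units(after rot) [-0.5831  1.0499  0.0938] before rot [ 1.0098 -0.65    0.0951]
[[ 8.48939740e-01 -1.97657340e-01  4.90135587e-01]
 [-1.71176278e-01 -9.80271175e-01 -9.88286702e-02]
 [ 5.00000000e-01  1.54734025e-17 -8.66025404e-01]]
```

Emit:
step_arm(steps=[[0,0,0,0,0,0.94,0],[0,0,0,0,0,0.94,0],[0,0,0,0,0,0.94,0],[0,0,0,0,0,0.94,0],[0,0,0,0,0,0.94,0],[0.0486,-0.0875,0.008,0,0,0,0],[0.0486,-0.0875,0.008,0,0,0,0],[0.0486,-0.0875,0.008,0,0,0,0],[0.0486,-0.0875,0.008,0,0,0,0],[0.0486,-0.0875,0.008,0,0,0,0],[0.0486,-0.0875,0.008,0,0,0,0],[0.0486,-0.0875,0.008,0,0,0,0],[0.0486,-0.0875,0.008,0,0,0,0],[0.0486,-0.0875,0.008,0,0,0,0],[0.0486,-0.0875,0.008,0,0,0,0],[0.0486,-0.0875,0.008,0,0,0,0],[0.0486,-0.0875,0.008,0,0,0,0],[0,0,0,0,0,0,0],[0,0,0,0,0,0,0]])

```text
time_s: 2.48
tool_pos: [0.5553, -0.0936, 0.1902]
ee_rot: [[0.98, -0.197, -0.001], [-0.197, -0.98, 0.0], [-0.001, 0.0, -1.0]]
force: [0.1, 0.5, 0.1]
width: 0.0006
gripper_force: 0.0
```

```bash
python3 - <<'E'
from h import *
p,d,K,W=snap('wrist'); save('w1.png',p); np.savez('w1',p=p,d=d,K=K,W=W)
P=riser(-.148-.05,0,.037)
plan(P,down(-11.4,30,-YH)); plan(P,down(-11.4))
X=cloud(d,K,W); L=(X-RC)@np.c_[XH,YH,ZH]
m=(abs(L[...,2]-.088)<.005)&(abs(L[...,0])<.2)&(abs(L[...,1])<.2)
s=(abs(L[...,2]-.072)<.004)&(abs(L[...,0]+.14)<.03)&(abs(L[...,1])<.2)
for q in(m,s):
    a=L[q]; print(q.sum(),np.percentile(a,[1,50,99],axis=0).round(4) if q.sum() else '')
    if q.sum():
        # front edge line: min x per y-bin
        b=[(y,np.percentile(a[abs(a[:,1]-y)<.004,0],2)) for y in np.arange(-.11,.111,.02) if (abs(a[:,1]-y)<.004).sum()>5]
        b=np.array(b); print('edge fit slope deg,offset',np.degrees(np.polyfit(b[:,0],b[:,1],1)[0]).round(2),np.polyfit(b[:,0],b[:,1],1)[1].round(4))
E
```

```text
t 2.52 pos [ 0.5552 -0.0942  0.1904] q [-21.7  11.6  96.4  -0.   72.   79.8] F [ 0.01 -0.32 -0.96]
 rot units/6deg [ 4.000e-03  5.008e+00 -7.000e-03] shift units(after rot) [-0.1359 -0.0024  0.2759] before rot [ 0.0205 -0.0025  0.3068]
t 2.52 pos [ 0.5552 -0.0942  0.1904] q [-21.7  11.6  96.4  -0.   72.   79.8] F [ 0.01 -0.32 -0.96]
 rot units/6deg [ 0.002  0.008 -0.008] shift units(after rot) [ 0.0203 -0.0024  0.3068] before rot [ 0.0205 -0.0025  0.3068]
37887 [[-0.1255 -0.1319  0.086 ]
 [-0.0888  0.0042  0.0877]
 [-0.0568  0.1405  0.0894]]
edge fit slope deg,offset -0.08 -0.1246
6425 [[-0.1441 -0.1181  0.0697]
 [-0.135   0.0039  0.0716]
 [-0.1267  0.1264  0.0733]]
edge fit slope deg,offset -0.07 -0.144
```

View pics/w1.png

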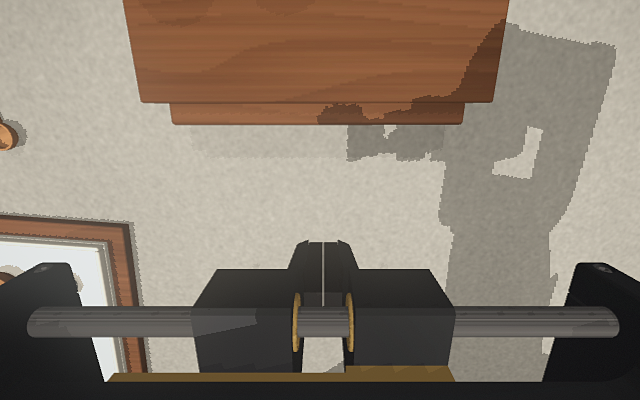

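The wrist view shows the riser top ending at row 103 and the drawer strip in rows 103–124, columns 171–463. The riser estimate needs a shift of about 5 mm in x and 4 mm in y.

```bash
sed -i 's/+.130\*XH .*/+.135*XH+.0042*np.array([-np.sin(A),np.cos(A),0])/' h.py; python3 - <<'E'
from h import *
plan(riser(-.148-.03,0,.037),down(-11.4,30,-YH))
E
```

```text
t 2.52 pos [ 0.5552 -0.0942  0.1904] q [-21.7  11.6  96.4  -0.   72.   79.8] F [ 0.01 -0.32 -0.96]
 rot units/6deg [ 4.000e-03  5.008e+00 -7.000e-03] shift units(after rot) [-0.0926 -0.0108  0.3009] before rot [ 0.0705 -0.0109  0.3068]
```

Emit:
step_arm(steps=[[0,0,0,0,1,0,0],[0,0,0,0,1,0,0],[0,0,0,0,1,0,0],[0,0,0,0,1,0,0],[0,0,0,0,1,0,0],[-0.0116,-0.0014,0.0376,0,0,0,0],[-0.0116,-0.0014,0.0376,0,0,0,0],[-0.0116,-0.0014,0.0376,0,0,0,0],[-0.0116,-0.0014,0.0376,0,0,0,0],[-0.0116,-0.0014,0.0376,0,0,0,0],[-0.0116,-0.0014,0.0376,0,0,0,0],[-0.0116,-0.0014,0.0376,0,0,0,0],[-0.0116,-0.0014,0.0376,0,0,0,0],[0,0,0,0,0,0,0],[0,0,0,0,0,0,0],[0,0,0,0,0,0,0]])

```text
time_s: 4.53
tool_pos: [0.5916, -0.0957, 0.0384]
ee_rot: [[0.848, -0.199, 0.491], [-0.172, -0.98, -0.1], [0.501, 0.0, -0.865]]
force: [1.0, 0.3, -0.8]
width: 0.0005
gripper_force: 0.0
```

```bash
python3 - <<'E'
from h import *
plan(riser(-.148-.012,0,.037),down(-11.4,30,-YH))
s=bot.get_state(); print((np.array(s['tool_pos'])-RC)@np.c_[XH,YH,ZH], 'F along x',np.array(s['force'])@XH)
E
```

```text
t 4.53 pos [ 0.5916 -0.0957  0.0384] q [-23.8  16.6 118.6  22.2  16.4  57.9] F [ 1.03  0.27 -0.84]
 rot units/6deg [ 0.008 -0.016 -0.006] shift units(after rot) [0.0282 0.0007 0.0196] before rot [0.0282 0.0006 0.0196]
[-0.1771026   0.00032545  0.03842344] F along x 0.9513441534697142
```

Emit:
step_arm(steps=[[0.0036,0,0.0021,0,0,0,0],[0.0036,0,0.0021,0,0,0,0],[0.0036,0,0.0021,0,0,0,0],[0.0036,0,0.0021,0,0,0,0],[0.0036,0,0.0021,0,0,0,0],[0.0036,0,0.0021,0,0,0,0],[0.0036,0,0.0021,0,0,0,0],[0.0036,0,0.0021,0,0,0,0],[0,0,0,0,0,0,0],[0,0,0,0,0,0,0]])

```text
time_s: 5.78
tool_pos: [0.6075, -0.0984, 0.0371]
ee_rot: [[0.849, -0.198, 0.49], [-0.172, -0.98, -0.099], [0.5, -0.0, -0.866]]
force: [0.0, 0.3, -0.1]
width: 0.0001
gripper_force: 0.0
```

Emit:
step_arm(steps=[[0.0017,0,0.001,0,0,0,0],[0.0017,0,0.001,0,0,0,0],[0,0,0,0,0,0,0],[0,0,0,0,0,0,0]])

```text
time_s: 6.28
tool_pos: [0.6093, -0.0988, 0.037]
ee_rot: [[0.849, -0.198, 0.49], [-0.172, -0.98, -0.099], [0.5, -0.0, -0.866]]
force: [-1.5, -0.2, 0.7]
width: 0.0002
gripper_force: 0.6
```

Emit:
step_arm(steps=[[0.0017,0,0.001,0,0,0,0],[0,0,0,0,0,0,0],[0,0,0,0,0,0,0]])

```text
time_s: 6.65
tool_pos: [0.6102, -0.0989, 0.037]
ee_rot: [[0.849, -0.198, 0.49], [-0.172, -0.98, -0.099], [0.499, -0.0, -0.866]]
force: [-3.8, 0.0, 1.3]
width: 0.0004
gripper_force: 1.9
```

Emit:
step_arm(steps=[[0.0017,0,0.001,0,0,0,0],[0,0,0,0,0,0,0],[0,0,0,0,0,0,0]])

```text
time_s: 7.02
tool_pos: [0.6113, -0.0992, 0.0371]
ee_rot: [[0.849, -0.198, 0.49], [-0.172, -0.98, -0.099], [0.5, -0.0, -0.866]]
force: [-3.5, 0.8, 0.7]
width: 0.0001
gripper_force: 1.8
```

Emit:
step_arm(steps=[[0.0017,0,0.001,0,0,0,0],[0,0,0,0,0,0,0],[0,0,0,0,0,0,0]])

```text
time_s: 7.4
tool_pos: [0.6124, -0.0994, 0.0371]
ee_rot: [[0.849, -0.198, 0.49], [-0.172, -0.98, -0.099], [0.5, -0.0, -0.866]]
force: [-2.9, 0.4, 1.5]
width: 0.0004
gripper_force: 1.7
```

Emit:
step_arm(steps=[[0.0017,0,0.001,0,0,0,0],[0,0,0,0,0,0,0],[0,0,0,0,0,0,0]])

```text
time_s: 7.78
tool_pos: [0.6134, -0.0996, 0.0371]
ee_rot: [[0.849, -0.198, 0.49], [-0.171, -0.98, -0.099], [0.5, -0.0, -0.866]]
force: [-2.7, 0.0, 0.1]
width: 0.0
gripper_force: 1.5
```

Emit:
step_arm(steps=[[0.0017,0,0.001,0,0,0,0],[0,0,0,0,0,0,0],[0,0,0,0,0,0,0]])

```text
time_s: 8.15
tool_pos: [0.6145, -0.0999, 0.0372]
ee_rot: [[0.849, -0.198, 0.49], [-0.171, -0.98, -0.099], [0.5, 0.0, -0.866]]
force: [-1.6, 0.9, -0.3]
width: 0.0005
gripper_force: 1.0
```

Emit:
step_arm(steps=[[0.0017,0,0.001,0,0,0,0],[0,0,0,0,0,0,0],[0,0,0,0,0,0,0]])

```text
time_s: 8.52
tool_pos: [0.6152, -0.1, 0.037]
ee_rot: [[0.849, -0.198, 0.49], [-0.172, -0.98, -0.099], [0.5, -0.0, -0.866]]
force: [-3.8, -0.1, 1.0]
width: 0.0003
gripper_force: 2.1
```

Emit:
step_arm(steps=[[0.0017,0,0.001,0,0,0,0],[0,0,0,0,0,0,0],[0,0,0,0,0,0,0]])

```text
time_s: 8.9
tool_pos: [0.6157, -0.1, 0.0368]
ee_rot: [[0.849, -0.198, 0.489], [-0.172, -0.98, -0.099], [0.499, -0.0, -0.867]]
force: [-7.7, 0.5, 4.0]
width: 0.0008
gripper_force: 3.9
```

Emit:
step_arm(steps=[[0.0007,0,0.0004,0,0,0,0],[0,0,0,0,0,0,0],[0,0,0,0,0,0,0]])

```text
time_s: 9.28
tool_pos: [0.6159, -0.1, 0.0368]
ee_rot: [[0.849, -0.198, 0.489], [-0.172, -0.98, -0.098], [0.499, -0.0, -0.867]]
force: [-9.2, 1.7, 4.7]
width: 0.0004
gripper_force: 4.6
```

```bash
python3 - <<'E'
from h import *
s=bot.get_state(); print(np.array(s['force'])@XH,s['force'],s['gripper_force'])
E
```

```text
-9.360377263035863 [-9.21379339  1.66126486  4.66624303] 4.58173873834312
```

Emit:
step_arm(steps=[[0.0008,0,0.0005,0,0,0,0],[0,0,0,0,0,0,0],[0,0,0,0,0,0,0],[0,0,0,0,0,0,0]])

```text
time_s: 9.78
tool_pos: [0.6162, -0.1001, 0.0367]
ee_rot: [[0.85, -0.198, 0.489], [-0.172, -0.98, -0.098], [0.499, -0.0, -0.867]]
force: [-10.8, 0.8, 5.6]
width: 0.0003
gripper_force: 5.3
```

Emit:
step_arm(steps=[[0.0003,0,0.0002,0,0,0,0],[0,0,0,0,0,0,0],[0,0,0,0,0,0,0]])

```text
time_s: 10.15
tool_pos: [0.6163, -0.1001, 0.0367]
ee_rot: [[0.85, -0.198, 0.489], [-0.172, -0.98, -0.098], [0.499, -0.0, -0.867]]
force: [-12.3, 2.1, 5.4]
width: 0.0006
gripper_force: 5.8
```

Emit:
step_arm(steps=[[-0.035,0,-0.02,0,0,0,0],[-0.052,0,-0.03,0,0,0,0],[-0.052,0,-0.03,0,0,0,0],[-0.052,0,-0.03,0,0,0,0],[-0.052,0,-0.03,0,0,0,0],[0,0,0,0,0,0,0],[0,0,0,0,0,0,0],[0,0,0,0,0,0,0],[0,0,0,0,0,0,0],[0,0,0,0,0,0,0]])

```text
time_s: 11.4
tool_pos: [0.4801, -0.0727, 0.0369]
ee_rot: [[0.849, -0.198, 0.49], [-0.171, -0.98, -0.099], [0.5, -0.0, -0.866]]
force: [-0.5, -0.0, 0.4]
width: 0.0007
gripper_force: 0.0
```

```bash
cat > strip.py <<'E'
from h import *
import sys
def strip():
    p,d,K,W=snap('top'); L=(cloud(d,K,W)-RC)@np.c_[XH,YH,ZH]
    m=(abs(L[...,2]-.072)<.008)&(L[...,0]<-.11)&(L[...,0]>-.36)&(abs(L[...,1])<.1)
    return p,m,L
p,m,L=strip(); a=L[m]; print(len(a),np.percentile(a,[3,50,97],axis=0).round(4) if len(a) else '')
print(np.histogram(a[:,0],bins=np.arange(-.36,-.1,.01)))
save(sys.argv[1],cv2.resize(p[20:220,330:530],(600,600)))
plan(riser(-.15-.06-.15,0,.25),down(-11.4))
E
python3 strip.py t2.png
```

```text
476 [[-0.2101 -0.0932  0.0662]
 [-0.201   0.0005  0.0731]
 [-0.1898  0.0938  0.0783]]
(array([  0,   0,   0,   0,   0,   1,   6,   0,   0,   0,   0,   0,   0,
         0,  11, 238, 203,   9,   0,   0,   0,   0,   4,   4,   0]), array([-0.36, -0.35, -0.34, -0.33, -0.32, -0.31, -0.3 , -0.29, -0.28,
       -0.27, -0.26, -0.25, -0.24, -0.23, -0.22, -0.21, -0.2 , -0.19,
       -0.18, -0.17, -0.16, -0.15, -0.14, -0.13, -0.12, -0.11]))
t 11.45 pos [ 0.48   -0.0727  0.0369] q [-28.2   4.5 134.4  34.5  14.7  41.7] F [-0.07  0.34 -0.79]
 rot units/6deg [ 1.000e-03 -4.999e+00 -3.000e-03] shift units(after rot) [-0.1379  0.0018 -0.4262] before rot [ 0.0937  0.0018 -0.438 ]
```

View pics/t2.png

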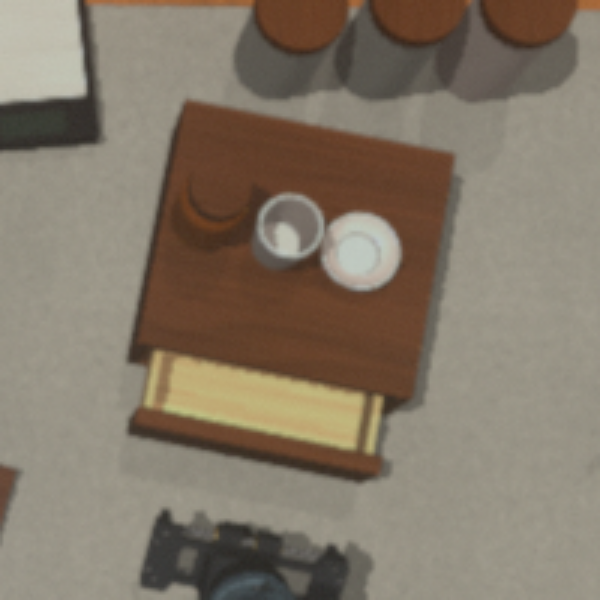

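The drawer has sprung out: the cherry front runs from (130,420) to (380,470) in the crop with the pale interior visible. Its measured strip is at riser x −0.21 to −0.19, which means a travel of 0.060.

```bash
python3 - <<'E'
from h import *
plan(riser(-.168,0,.035),down(-11.4))
E
```

```text
t 11.45 pos [ 0.48   -0.0727  0.0369] q [-28.2   4.5 134.4  34.5  14.7  41.7] F [-0.07  0.34 -0.79]
 rot units/6deg [ 1.000e-03 -4.999e+00 -3.000e-03] shift units(after rot) [0.2461 0.0018 0.0038] before rot [0.2113 0.0017 0.1263]
```

Emit:
step_arm(steps=[[0,0,0,0,-1,0,0],[0,0,0,0,-1,0,0],[0,0,0,0,-1,0,0],[0,0,0,0,-1,0,0],[0,0,0,0,-1,0,0],[0,0,-0.08,0,0,0,0],[0,0,-0.08,0,0,0,0],[0,0,-0.08,0,0,0,0],[0.082,0.0006,0,0,0,0,0],[0.082,0.0006,0,0,0,0,0],[0.082,0.0006,0,0,0,0,0],[0,0,0,0,0,0,0],[0,0,0.06,0,0,0,0],[0,0,0.06,0,0,0,0],[0,0,0.04,0,0,0,0],[0,0,0.03,0,0,0,0],[0,0,0,0,0,0,0],[0,0,0,0,0,0,0]])

```text
time_s: 13.7
tool_pos: [0.6013, -0.0964, 0.0649]
ee_rot: [[0.981, -0.195, 0.019], [-0.195, -0.981, 0.0], [0.018, -0.004, -1.0]]
force: [-0.9, 0.7, 0.3]
width: 0.0006
gripper_force: 0.0
```

```bash
python3 - <<'E'
from h import *
plan(riser(-.168,0,.035),down(-11.4))
p,d,K,W=snap('wrist'); save('w2.png',p)
E
```

```text
t 13.7 pos [ 0.6013 -0.0964  0.0649] q [-20.5  25.6  94.5   0.5  58.9  80.5] F [-0.89  0.7   0.29]
 rot units/6deg [-0.04  -0.176  0.025] shift units(after rot) [-0.001   0.0033  0.0598] before rot [-0.0021  0.0035  0.0597]
```

View pics/w2.png

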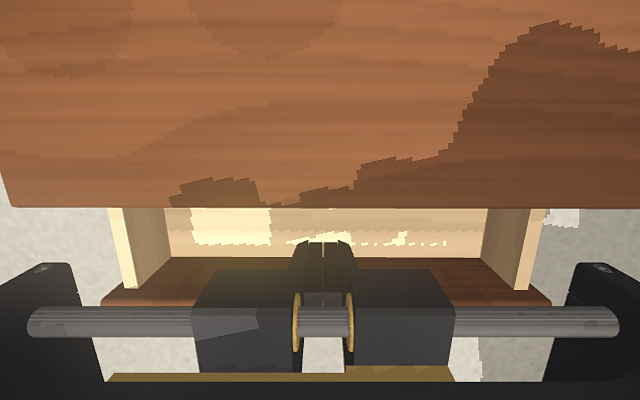

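The fingertips hang inside the drawer gap at (323,245), clear of both the front and the riser edge at row 207.

Emit:
step_arm(steps=[[0,0,0,0,-0.17,0,0],[0,0.003,0.03,0,0,0,0],[0,0,0.03,0,0,0,0],[0,0,0,0,0,0,0],[-0.008,0,0,0,0,0,0],[-0.008,0,0,0,0,0,0],[-0.008,0,0,0,0,0,0],[-0.008,0,0,0,0,0,0],[-0.01,0,0,0,0,0,0],[-0.01,0,0,0,0,0,0],[-0.01,0,0,0,0,0,0],[-0.01,0,0,0,0,0,0],[-0.01,0,0,0,0,0,0]])

```text
time_s: 15.38
tool_pos: [0.5599, -0.0895, 0.034]
ee_rot: [[0.981, -0.195, 0.0], [-0.195, -0.981, 0.004], [-0.001, -0.004, -1.0]]
force: [1.4, -1.3, 1.2]
width: 0.0004
gripper_force: 0.9
```

```bash
python3 - <<'E'
from h import *
plan(riser(-.284,0,.035),down(-11.4))
E
```

```text
t 15.38 pos [ 0.5599 -0.0895  0.034 ] q [-21.2  24.7 100.4   0.3  54.9  79.9] F [ 1.42 -1.3   1.15]
 rot units/6deg [-0.041  0.006  0.025] shift units(after rot) [-0.1491  0.0004 -0.0019] before rot [-0.1491 -0.     -0.0018]
```

Emit:
step_arm(steps=[[-0.01,0,0,0,0,0,0],[-0.01,0,0,0,0,0,0],[-0.01,0,0,0,0,0,0],[-0.01,0,0,0,0,0,0],[-0.01,0,0,0,0,0,0],[-0.01,0,0,0,0,0,0],[-0.01,0,0,0,0,0,0],[-0.01,0,0,0,0,0,0],[-0.01,0,0,0,0,0,0],[-0.01,0,0,0,0,0,0],[-0.01,0,0,0,0,0,0],[-0.01,0,0,0,0,0,0],[-0.006,0,0,0,0,0,0],[-0.003,0,0,0,0,0,0],[0,0,0,0,0,0,0]])

```text
time_s: 17.25
tool_pos: [0.4964, -0.0767, 0.0338]
ee_rot: [[0.981, -0.195, -0.001], [-0.195, -0.981, 0.005], [-0.002, -0.005, -1.0]]
force: [-0.4, 0.5, 0.5]
width: 0.0004
gripper_force: 0.0
```

Emit:
step_arm(steps=[[-0.003,0,0,0,0,0,0],[-0.003,0,0,0,0,0,0],[0,0,0,0,0,0,0],[0,0,0,0,0,0,0]])

```text
time_s: 17.75
tool_pos: [0.4938, -0.0763, 0.034]
ee_rot: [[0.981, -0.195, -0.0], [-0.195, -0.981, 0.005], [-0.001, -0.004, -1.0]]
force: [0.8, 0.5, -0.8]
width: 0.0006
gripper_force: 0.0
```

Emit:
step_arm(steps=[[-0.003,0,0,0,0,0,0],[-0.002,0,0,0,0,0,0],[0,0,0,0,0,0,0],[0,0,0,0,0,0,0]])

```text
time_s: 18.25
tool_pos: [0.4913, -0.0758, 0.034]
ee_rot: [[0.981, -0.195, -0.0], [-0.195, -0.981, 0.005], [-0.001, -0.004, -1.0]]
force: [0.1, 0.7, 0.2]
width: 0.0004
gripper_force: 0.0
```

```bash
python3 strip.py t3.png | head -4; python3 -c "
from h import *
print((np.array(bot.get_state()['tool_pos'])-RC)@np.c_[XH,YH,ZH])"
```

```text
128 [[-0.309  -0.0824  0.0662]
 [-0.3026  0.0487  0.0732]
 [-0.1297  0.0979  0.0781]]
(array([ 0,  0,  0,  0,  0, 91, 24,  4,  0,  0,  0,  0,  0,  0,  0,  0,  0,
[-2.79359769e-01  8.85670201e-05  3.39813991e-02]
```

Emit:
step_arm(steps=[[-0.002,0,0,0,0,0,0],[-0.002,0,0,0,0,0,0],[0,0,0,0,0,0,0],[0,0,0,0,0,0,0]])

```text
time_s: 18.8
tool_pos: [0.4894, -0.0754, 0.034]
ee_rot: [[0.981, -0.195, -0.0], [-0.195, -0.981, 0.005], [-0.001, -0.004, -1.0]]
force: [0.3, 0.1, -0.6]
width: -0.0001
gripper_force: 0.0
```

Emit:
step_arm(steps=[[-0.002,0,0,0,0,0,0],[-0.001,0,0,0,0,0,0],[0,0,0,0,0,0,0],[0,0,0,0,0,0,0]])

```text
time_s: 19.3
tool_pos: [0.488, -0.0751, 0.034]
ee_rot: [[0.981, -0.195, -0.0], [-0.195, -0.981, 0.004], [-0.001, -0.004, -1.0]]
force: [-0.0, -0.0, 0.5]
width: -0.0
gripper_force: 0.1
```

Emit:
step_arm(steps=[[-0.002,0,0,0,0,0,0],[0,0,0,0,0,0,0],[0,0,0,0,0,0,0]])

```text
time_s: 19.68
tool_pos: [0.487, -0.0749, 0.034]
ee_rot: [[0.981, -0.195, -0.0], [-0.195, -0.981, 0.005], [-0.001, -0.004, -1.0]]
force: [-0.8, 0.0, 0.6]
width: 0.0001
gripper_force: 0.1
```

Emit:
step_arm(steps=[[-0.002,0,0,0,0,0,0],[0,0,0,0,0,0,0],[0,0,0,0,0,0,0]])

```text
time_s: 20.05
tool_pos: [0.4861, -0.0748, 0.0341]
ee_rot: [[0.981, -0.195, 0.0], [-0.195, -0.981, 0.004], [-0.001, -0.004, -1.0]]
force: [0.7, -0.7, -0.8]
width: 0.0004
gripper_force: 0.4
```

Emit:
step_arm(steps=[[-0.002,0,0,0,0,0,0],[0,0,0,0,0,0,0],[0,0,0,0,0,0,0]])

```text
time_s: 20.42
tool_pos: [0.4861, -0.0748, 0.0342]
ee_rot: [[0.981, -0.195, 0.002], [-0.195, -0.981, 0.004], [0.002, -0.004, -1.0]]
force: [5.5, -0.7, -4.6]
width: 0.0003
gripper_force: 2.6
```

Emit:
step_arm(steps=[[-0.002,0,0,0,0,0,0],[0,0,0,0,0,0,0],[0,0,0,0,0,0,0]])

```text
time_s: 20.8
tool_pos: [0.4861, -0.0749, 0.0344]
ee_rot: [[0.981, -0.196, 0.005], [-0.196, -0.981, 0.003], [0.004, -0.004, -1.0]]
force: [9.0, -0.8, -6.3]
width: 0.0007
gripper_force: 4.4
```

Fully open: the stop is firm at 9 N, with the inner face near riser x −0.293. Next I back off, rise, and go above the scoop.

Emit:
step_arm(steps=[[0.02,0,0,0,0,0,0],[0,0,0,0,0,0,0],[0,0,-0.08,0,0,0,0],[0,0,-0.09,0,0,0,0],[0,0,-0.1,0,0,0,0],[0,0,-0.1,0,0,0,0],[0,0,0,0,0,0,0]])

```text
time_s: 21.68
tool_pos: [0.4961, -0.078, 0.2234]
ee_rot: [[0.981, -0.195, 0.007], [-0.195, -0.981, 0.001], [0.007, -0.003, -1.0]]
force: [-0.9, -0.0, 0.1]
width: 0.0004
gripper_force: 0.0
```

```bash
python3 - <<'E'
from h import *
plan([.45,.323,.2],down(-16.8))
E
```

```text
t 21.68 pos [ 0.4961 -0.078   0.2234] q [-22.6   1.5 103.6   0.2  74.5  78.5] F [-0.85 -0.01  0.14]
 rot units/6deg [-0.029 -0.065  0.928] shift units(after rot) [-0.32   -0.7411  0.0468] before rot [-0.247  -0.7686  0.0472]
```

Emit:
step_arm(steps=[[0,0,0,0,-0.07,0.93,0],[-0.04,-0.0926,0,0,0,0,0],[-0.04,-0.0926,0,0,0,0,20],[-0.04,-0.0926,0,0,0,0,40],[-0.04,-0.0926,0,0,0,0,40],[-0.04,-0.0926,0,0,0,0,40],[-0.04,-0.0926,0,0,0,0,40],[-0.04,-0.0926,0.02,0,0,0,40],[-0.04,-0.0926,0.02,0,0,0,40],[0,0,0,0,0,0,40],[0,0,0,0,0,0,40],[0,0,0,0,0,0,40]])

```text
time_s: 23.18
tool_pos: [0.448, 0.3227, 0.2016]
ee_rot: [[0.957, -0.291, -0.008], [-0.291, -0.957, 0.006], [-0.009, -0.003, -1.0]]
force: [-0.1, 0.2, 0.1]
width: 0.0401
gripper_force: 0.0
```

```bash
python3 - <<'E'
from h import *
p,d,K,W=snap('wrist'); save('w3.png',p); np.savez('w3',p=p,d=d,K=K,W=W)
plan([.463,.319,.2],down(-16.8))
X=cloud(d,K,W); hsv=cv2.cvtColor(p,cv2.COLOR_RGB2HSV)
m=(hsv[...,1]>90)&(X[...,2]>.02)&(X[...,2]<.05)&(np.hypot(X[...,0]-.45,X[...,1]-.323)<.1)
n,l,st,c=cv2.connectedComponentsWithStats(m.astype(np.uint8))
for k in np.argsort(-st[1:,4])[:4]+1:
    if st[k,4]<150: continue
    a=X[l==k]; mu=a.mean(0); e=np.linalg.svd((a-mu)[:,:2],full_matrices=False)[2][0]; e*=np.sign(e[0])
    t=(a-mu)[:,:2]@e; w=(a-mu)[:,:2]@[-e[1],e[0]]
    print(st[k],mu.round(4),'ang',np.degrees(np.arctan2(e[1],e[0])).round(2),np.ptp(t).round(4),np.ptp(w).round(4),'end',(mu[:2]+e*t.max()).round(4),(mu[:2]+e*t.min()).round(4),np.percentile(a[:,2],[5,50,95]).round(4))
E
```

```text
t 23.23 pos [0.4482 0.3227 0.2018] q [ 23.2   9.6  97.4   0.5  73.2 129.9] F [-0.37  0.13  0.35]
 rot units/6deg [-0.035  0.081 -0.021] shift units(after rot) [ 0.0304 -0.0015  0.0037] before rot [ 0.0304 -0.0015  0.0034]
[ 296  103   45  137 2411] [0.4759 0.32   0.0279] ang -18.31 0.1523 0.0444 end [0.5262 0.3034] [0.3816 0.3512] [0.022 0.028 0.037]
```

View pics/w3.png

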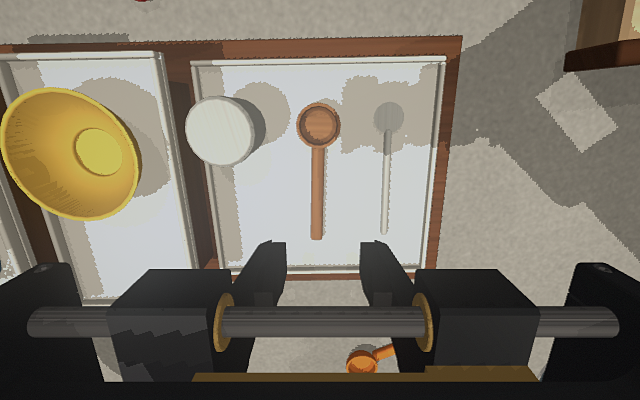

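Wrist view: the scoop bowl is at (318,125) and the handle end at (317,240). The spoon is at column 387 and the caddy at (222,130), close to where the gripper body will pass, so I check that clearance.

```bash
python3 - <<'E'
from h import *
f=np.load('w3.npz'); X=cloud(f['d'],f['K'],f['W'])
G=np.array([.463,.3235]); R=down(-17.5)
c=X[100:160,190:256].reshape(-1,3); c=c[(c[:,2]>.07)]
l=(c[:,:2]-G)@R[:2,:2]; print('caddy rel tool xy',np.percentile(l,[2,50,98],axis=0).round(3),'z',np.percentile(c[:,2],[5,50,95]).round(4),'floor',np.nanmedian(X[190:230,340:370,2]).round(4))
plan([*G,.06],R)
E
```

```text
caddy rel tool xy [[ 0.019 -0.109]
 [ 0.043 -0.083]
 [ 0.067 -0.057]] z [0.0795 0.0826 0.0838] floor 0.0188
t 23.23 pos [0.4482 0.3227 0.2018] q [ 23.2   9.6  97.4   0.5  73.2 129.9] F [-0.37  0.13  0.35]
 rot units/6deg [-0.035  0.081  0.096] shift units(after rot) [ 0.0277 -0.0104  0.2837] before rot [ 0.0302 -0.0091  0.2835]
```

Emit:
step_arm(steps=[[0.015,-0.0045,0.04,-0.03,0.54,0.1,40],[0.015,-0.0045,0.05,0,0.54,0,40],[0,0,0.05,0,0,0,40],[0,0,0.05,0,0,0,40],[0,0,0.05,0,0,0,40],[0,0,0.02,0,0,0,40],[0,0,0,0,0,0,40],[0,0,0,0,0,0,40]])

```text
time_s: 24.22
tool_pos: [0.4738, 0.3211, 0.0738]
ee_rot: [[0.949, -0.3, 0.102], [-0.298, -0.954, -0.03], [0.106, -0.002, -0.994]]
force: [0.6, 0.3, -0.5]
width: 0.0398
gripper_force: 0.0
```

```bash
python3 - <<'E'
from h import *
a=np.radians(-17.5)
T=down(-17.5,6,[np.sin(a),-np.cos(a),0]); print(T.round(3))
plan([.463,.3235,.0225],T)
E
```

```text
[[ 0.948 -0.301  0.1  ]
 [-0.299 -0.954 -0.031]
 [ 0.105  0.    -0.995]]
t 24.23 pos [0.4738 0.3211 0.0738] q [ 24.4  19.5 102.2  -4.9  53.8 134.6] F [ 0.6   0.28 -0.55]
 rot units/6deg [-0.022 -0.011  0.006] shift units(after rot) [-0.0327  0.0019  0.0998] before rot [-0.0328  0.0021  0.0997]
```

Emit:
step_arm(steps=[[-0.016,0.001,0.02,0,0,0,40],[-0.016,0.001,0.03,0,0,0,40],[0,0,0.02,0,0,0,40],[0,0,0.02,0,0,0,40],[0,0,0.009,0,0,0,40],[0,0,0,0,0,0,40],[0,0,0,0,0,0,40],[0,0,0,0,0,0,40]])

```text
time_s: 25.22
tool_pos: [0.4628, 0.3234, 0.0222]
ee_rot: [[0.949, -0.3, 0.101], [-0.298, -0.954, -0.03], [0.105, -0.002, -0.994]]
force: [0.6, -1.0, 0.7]
width: 0.0402
gripper_force: 0.0
```

Emit:
step_arm(squeeze=15, steps=[[0,0,0,0,0,0,20],[0,0,0,0,0,0,12],[0,0,0,0,0,0,5],[0,0,0,0,0,0,5],[0,0,0,0,0,0,5],[0,0,0,0,0,0,5]])

```text
time_s: 25.98
tool_pos: [0.4625, 0.3233, 0.0219]
ee_rot: [[0.949, -0.3, 0.1], [-0.298, -0.954, -0.03], [0.104, -0.001, -0.995]]
force: [-0.3, 0.9, 1.8]
width: 0.0136
gripper_force: 15.0
```

Emit:
step_arm(squeeze=20, steps=[[0.002,0,-0.02,0,0,0,5],[0.004,0,-0.04,0,0,0,5],[0.006,0,-0.06,0,0,0,5],[0.008,0,-0.08,0,0,0,5],[0.008,0,-0.08,0,0,0,5],[0.008,0,-0.08,0,0,0,5],[0,0,0,0,0,0,5],[0,0,0,0,0,0,5]])

```text
time_s: 26.98
tool_pos: [0.461, 0.3231, 0.2021]
ee_rot: [[0.949, -0.3, 0.099], [-0.298, -0.954, -0.031], [0.104, -0.0, -0.995]]
force: [0.3, -0.6, -0.6]
width: 0.0136
gripper_force: 20.0
```

```bash
python3 - <<'E'
from h import *
p,d,K,W=snap('wrist'); save('w4.png',p); np.savez('w4',p=p,d=d,K=K,W=W)
R=down(78.6,6,XH)
print(R.round(3)); plan(riser(-.293+.058,-.005,.20),R)
s=bot.get_state(); X=cloud(d,K,W); hsv=cv2.cvtColor(p,cv2.COLOR_RGB2HSV)
L=(X-s['tool_pos'])@np.array(s['ee_rot'])
m=(hsv[...,1]>90)&(abs(L[...,1])<.04)&(abs(L[...,2])<.04)&(L[...,0]<.12)&(L[...,0]>-.02)
print(m.sum(),np.percentile(L[m],[1,50,99],axis=0).round(4))
E
```

```text
[[ 0.197  0.98   0.021]
 [ 0.975 -0.198  0.102]
 [ 0.105 -0.    -0.995]]
t 27.02 pos [0.4606 0.3229 0.2013] q [ 25.2   8.6  98.8  -4.3  68.3 134.1] F [-0.38  0.1  -0.66]
 rot units/6deg [  1.661   0.019 -15.919] shift units(after rot) [-0.7756  0.3065 -0.0789] before rot [0.3844 0.7431 0.0427]
8336 [[-0.0179 -0.0204 -0.0133]
 [ 0.04    0.0006 -0.0027]
 [ 0.0674  0.0208  0.0047]]
```

View pics/w4.png

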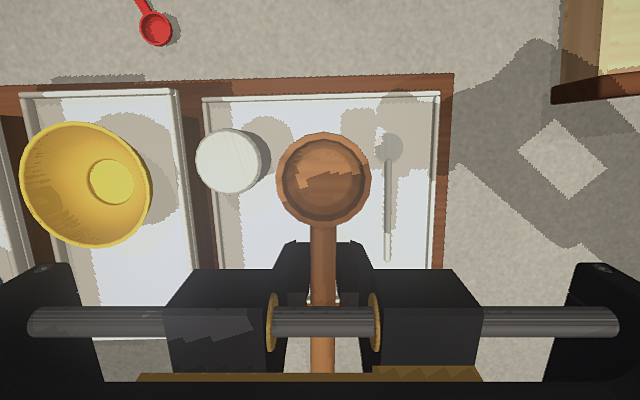

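The scoop is held straight, with the bowl at (323,178) centred between the fingers and the spoon and caddy undisturbed. I turn it at height.

Emit:
step_arm(steps=[[0,0,0,0.104,0,-0.995,5],[0,0,0,0.104,0,-0.995,5],[0,0,0,0.104,0,-0.995,5],[0,0,0,0.104,0,-0.995,5],[0,0,0,0.104,0,-0.995,5],[0,0,0,0.104,0,-0.995,5],[0,0,0,0.104,0,-0.995,5],[0,0,0,0.104,0,-0.995,5],[0,0,0,0.104,0,-0.995,5],[0,0,0,0.104,0,-0.995,5],[0,0,0,0.104,0,-0.995,5],[0,0,0,0.104,0,-0.995,5],[0,0,0,0.104,0,-0.995,5],[0,0,0,0.104,0,-0.995,5],[0,0,0,0.104,0,-0.995,5],[0,0,0,0.104,0,-0.995,5],[0,0,0,0,0,0,5]])

```text
time_s: 29.15
tool_pos: [0.4608, 0.3229, 0.2008]
ee_rot: [[0.198, 0.98, 0.018], [0.975, -0.199, 0.102], [0.103, -0.002, -0.995]]
force: [0.4, 0.7, -0.6]
width: 0.014
gripper_force: 20.0
```

```bash
cat > pl.py <<'E'
from h import *
import sys
plan(riser(-.293+.058,.008,float(sys.argv[1])),down(78.6,6,XH))
E
python3 pl.py .2
```

```text
t 29.15 pos [0.4608 0.3229 0.2008] q [20.   8.2 99.3  5.5 69.6 29.7] F [ 0.36  0.73 -0.62]
 rot units/6deg [-0.021  0.013 -0.013] shift units(after rot) [-0.7497  0.3062 -0.0772] before rot [-0.7494  0.307  -0.0768]
```

Emit:
step_arm(steps=[[-0.04,0.016,-0.004,0,0,0,5],[-0.075,0.0306,-0.0077,0,0,0,5],[-0.075,0.0306,-0.0077,0,0,0,5],[-0.075,0.0306,-0.0077,0,0,0,5],[-0.075,0.0306,-0.0077,0,0,0,5],[-0.075,0.0306,-0.0077,0,0,0,5],[-0.075,0.0306,-0.0077,0,0,0,5],[-0.075,0.0306,-0.0077,0,0,0,5],[-0.075,0.0306,-0.0077,0,0,0,5],[-0.075,0.0306,-0.0077,0,0,0,5],[-0.035,0.0145,-0.0037,0,0,0,5],[0,0,0,0,0,0,5],[0,0,0,0,0,0,5]])

```text
time_s: 30.78
tool_pos: [0.5366, -0.0751, 0.2013]
ee_rot: [[0.196, 0.98, 0.02], [0.975, -0.197, 0.104], [0.106, -0.001, -0.994]]
force: [0.5, -0.4, -0.8]
width: 0.0135
gripper_force: 20.0
```

```bash
python3 pl.py .07; python3 - <<'E'
from h import *
p,d,K,W=snap('wrist'); save('w5.png',p); np.savez('w5',p=p,d=d,K=K,W=W)
E
```

```text
t 30.77 pos [ 0.5366 -0.0751  0.2013] q [-24.    8.3  99.2   6.1  74.  -14.4] F [ 0.47 -0.37 -0.79]
 rot units/6deg [-0.006 -0.01   0.004] shift units(after rot) [-3.080e-02  1.000e-04  2.608e-01] before rot [-0.0311  0.0003  0.2608]
```

View pics/w5.png

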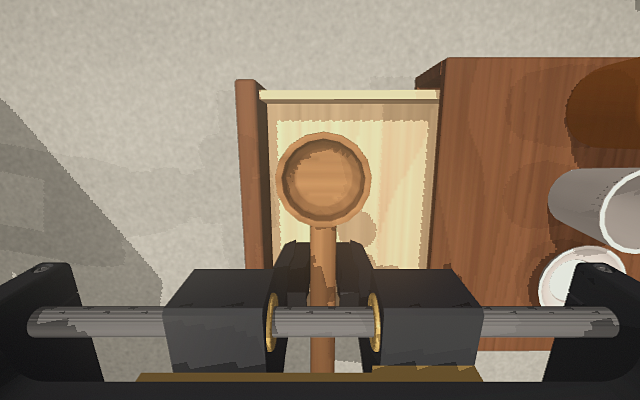

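The wrist view shows the bowl at (323,178) over the drawer floor, between the front (column 258) and the riser edge (column 430). I lower it.

Emit:
step_arm(steps=[[-0.006,0,0.04,0,0,0,5],[-0.006,0,0.055,0,0,0,5],[-0.006,0,0.055,0,0,0,5],[-0.006,0,0.055,0,0,0,5],[-0.006,0,0.055,0,0,0,5],[-0.003,0,0.03,0,0,0,5],[-0.002,0,0.02,0,0,0,5],[-0.002,0,0.015,0,0,0,5],[0,0,0,0,0,0,5],[0,0,0,0,0,0,5]])

```text
time_s: 32.08
tool_pos: [0.5373, -0.078, 0.0387]
ee_rot: [[0.196, 0.98, 0.022], [0.975, -0.198, 0.102], [0.105, 0.002, -0.995]]
force: [0.1, -0.4, -0.4]
width: 0.0136
gripper_force: 20.0
```

```bash
python3 pl.py .0232
```

```text
t 32.08 pos [ 0.5373 -0.078   0.0387] q [-24.3  21.8 104.2   7.1  55.4 -17. ] F [ 0.13 -0.39 -0.39]
 rot units/6deg [ 0.014 -0.001  0.002] shift units(after rot) [-0.0013 -0.0023  0.0311] before rot [-0.0013 -0.0024  0.0311]
```

Emit:
step_arm(steps=[[-0.0004,-0.001,0.008,0,0,0,5],[-0.0004,-0.001,0.008,0,0,0,5],[-0.0004,0,0.006,0,0,0,5],[0,0,0.004,0,0,0,5],[0,0,0.003,0,0,0,5],[0,0,0,0,0,0,5],[0,0,0,0,0,0,5]])

```text
time_s: 32.95
tool_pos: [0.5362, -0.0767, 0.0237]
ee_rot: [[0.196, 0.98, 0.021], [0.975, -0.197, 0.103], [0.105, 0.001, -0.994]]
force: [0.3, 0.1, -0.0]
width: 0.0137
gripper_force: 20.0
```

Emit:
step_arm(steps=[[0,0,0.0015,0,0,0,5],[0,0,0,0,0,0,5],[0,0,0,0,0,0,5]])

```text
time_s: 33.33
tool_pos: [0.5361, -0.0766, 0.0229]
ee_rot: [[0.196, 0.98, 0.021], [0.975, -0.198, 0.103], [0.105, 0.0, -0.994]]
force: [-0.2, 0.3, -0.6]
width: 0.0137
gripper_force: 20.0
```

Emit:
step_arm(steps=[[0,0,0.001,0,0,0,5],[0,0,0,0,0,0,5],[0,0,0,0,0,0,5]])

```text
time_s: 33.7
tool_pos: [0.5365, -0.0767, 0.0228]
ee_rot: [[0.196, 0.98, 0.022], [0.975, -0.197, 0.102], [0.105, 0.001, -0.994]]
force: [-0.0, 0.4, 5.3]
width: 0.0136
gripper_force: 20.0
```

Emit:
step_arm(steps=[[0,0,0.001,0,0,0,5],[0,0,0,0,0,0,5],[0,0,0,0,0,0,5]])

```text
time_s: 34.08
tool_pos: [0.537, -0.0767, 0.0227]
ee_rot: [[0.196, 0.98, 0.023], [0.975, -0.198, 0.102], [0.105, 0.002, -0.994]]
force: [0.1, 0.6, 7.1]
width: 0.0138
gripper_force: 20.0
```

It is in contact with the floor. I relax the pressure, open gently and rise.

Emit:
step_arm(squeeze=5, steps=[[0,0,-0.0016,0,0,0,5],[0,0,0,0,0,0,5],[0,0,0,0,0,0,15],[0,0,0,0,0,0,18],[0,0,0,0,0,0,22],[0,0,0,0,0,0,26],[0,0,0,0,0,0,30],[0,0,0,0,0,0,30],[0,0,0,0,0,0,30]])

```text
time_s: 35.2
tool_pos: [0.5361, -0.0766, 0.0227]
ee_rot: [[0.196, 0.98, 0.021], [0.975, -0.198, 0.103], [0.105, 0.001, -0.994]]
force: [-0.6, 0.2, 0.4]
width: 0.0303
gripper_force: 0.0
```

Emit:
step_arm(steps=[[0.002,0,-0.02,0,0,0,30],[0.004,0,-0.04,0,0,0,30],[0.006,0,-0.06,0,0,0,30],[0.008,0,-0.08,0,0,0,30],[0.008,0,-0.08,0,0,0,30],[0.008,0,-0.08,0,0,0,30],[-0.1,0,0,0,0,0,30],[-0.1,0,0,0,0,0,30],[-0.1,0,0,0,0,0,30],[-0.1,0,0,0,0,0,30],[0,0,0,0,0,0,30],[0,0,0,0,0,0,30],[0,0,0,0,0,0,30]])

```text
time_s: 36.83
tool_pos: [0.4969, -0.2712, 0.183]
ee_rot: [[0.195, 0.981, 0.021], [0.975, -0.196, 0.103], [0.105, 0.001, -0.994]]
force: [-0.1, 0.7, 0.5]
width: 0.0299
gripper_force: 0.0
```

```bash
python3 - <<'E'
from h import *
print(bot.get_state()['tool_pos'],bot.get_state()['time_s'])
p,d,K,W=snap('top'); save('t4.png',cv2.resize(p[20:240,140:520],(760,440)))
L=(cloud(d,K,W)-RC)@np.c_[XH,YH,ZH]; hsv=cv2.cvtColor(p,cv2.COLOR_RGB2HSV)
s=(abs(L[...,2]-.072)<.006)&(abs(L[...,0]+.3)<.03)&(abs(L[...,1])<.11); print('front',s.sum(),np.percentile(L[s],[3,50,97],axis=0).round(4))
E
```

```text
[ 0.49691765 -0.27118358  0.18300182] 36.825
front 474 [[-0.3137 -0.1049  0.0674]
 [-0.3045  0.0012  0.0734]
 [-0.2945  0.1036  0.0772]]
```

View pics/t4.png

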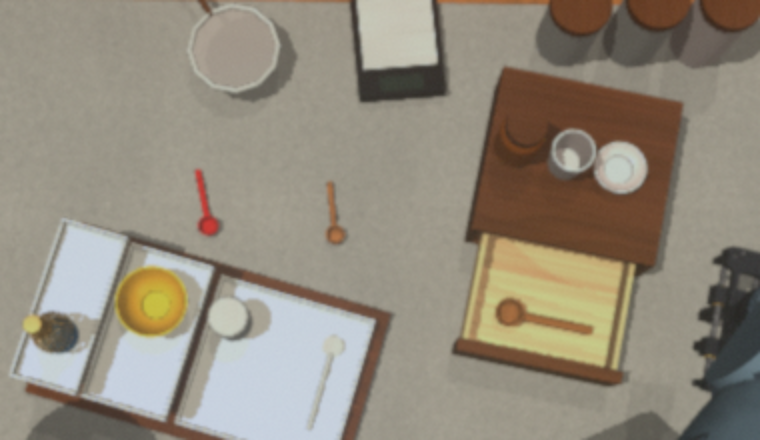

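The scoop lies flat on the drawer floor at (545,317), the drawer is fully open and all the other things stand where they were. The arm is clear.

```bash
python3 -c "
from workcell import bot
print(bot.hand_in())"
```

```text
the job is handed in; nothing more can be done
None
```

The scoop lies flat in the fully open drawer, set down rather than dropped, nothing else was disturbed, and I handed the job in at about 37 s; no verdict came back.

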